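Clamp the grommet die and hold the setter over its pin

ROBOT

A 6-joint arm with a two-finger parallel gripper is mounted at the origin on a cart in front of the work surface, level with it; the furniture and walls round the work are solid. World frame = base frame: x ahead of the robot, y to its left, z up, the work surface at z = 0. Lengths are in m, angles in degrees, forces in N, time in s.
With the tool pointing down it reaches from about 0.25 to 0.725 m from the base axis. Payload 9.7 kg.
Tool frame: the origin (TCP) lies on the centre line of the jaws, within the pads' length; the fingertips stand 14 mm ahead of it and the grasp point (between the pads) lies 5 mm behind it; z points along the fingers, y is the line along which they close (so a half turn about z gives the same grasp; the last joint's range is limited). The gripper opens to 85 mm and grips with 20 to 120 N. Pads are 22 mm wide; open, the fingers measure 114 mm over their backs; the gripper's body (76 mm by 85 mm) begins 54 mm behind the grasp point. The pads swing forward as they close: fully open they stand 13 mm farther back than shut.
Start: joints at [63.77, 4.979, 10.078, 95.1, 0, 90], TCP at [0.243, 0.493, 0.245] pointing down, gripper open.
Joint ranges: [-179.16, 179.16], [-48.56, 103.87], [-65.8, 70.77], [-126.05, 130.52], [-82.76, 87.17], [-180, 180]. Speed limits (degrees/s): [127.2, 127.2, 147.25, 180, 180, 180].

INTERFACE

Orientations are given as [roll, pitch, yaw] about the fixed x, y, z axes, in that order (R = Rz(yaw) Ry(pitch) Rx(roll)).
In Python, from workcell import bot, camera, get_calibration, ticket gives the robot as it stands. The module is installed in compiled form; this text tells all that it offers.
- The arm moves only by the tool send_rows, never from a script. Its arguments are lists of equal length, an entry for each row: "linear": the shift along the tool's x, y, z in m, a list of three; "twist": the turn, a rotation vector about the tool's x, y, z in units of 10 degrees (1.0 is 10 degrees), a list of three; "gripper": the opening in per cent of the stroke, from 0 (shut) to 100 (fully open). In form: {"linear": [[x, y, z], ...], "twist": [[wx, wy, wz], ...], "gripper": [gripper, ...]}. A call has 1 to 8 rows; each row shifts and turns the commanded pose from where the row before left it, along the tool's axes as they then stand; what a row does not reach is not made up. A row lasts 1/8 s, in which the tool goes at most 62.5 mm and 10.7 degrees, less where a joint would pass 70% of its speed; a pose out of reach is approached as far as the arm can. A call with a gripper value outside its range is refused whole. The fingers move at their own pace and stop on an object; "grip_force" is the grip in N (left out, the last holds). Time passes only in rows, so rows that do not move let the fingers close. It gives the time, the measured TCP pose, the force, the opening and the grip force at its end, in the units of the state.
- bot.get_obs(): the state, without advancing time (a new reading comes with each control period).
- camera(name): name is "scene" or "top" or "wrist"; returns the picture (420x560x3 uint8, red, green, blue); there is no depth.
- get_calibration(name): a dict with "fx", "fy", "cx", "cy" (pixels), "k1" (the pictures are not rectified: a ray, as slopes to the right and down, at radius r is drawn at 1 + k1 r^2 times it, then the intrinsics apply), "origin" and "orientation" of the camera in the world; the wrist camera has in their place "hand_eye" (4x4, takes a point from camera to tool coordinates, whose origin is the TCP and whose axes are the flange's). Camera axes: x right, y down, z forward; pixel columns grow to the right and rows downward; lengths in m; the calibration is good to about 2 mm. A picture is of the moment at which its call begins: read the wrist's pose just before it. get_calibration takes no time and is no camera call.
- ticket.job_done(): hands the job in; it is judged then, once.
The state is a dict: "time": time; "q": joint angles; "qd": joint speeds; "joint_efforts": joint torques, N m; "ee_pos": TCP position; "tcp_rot": TCP orientation; "wrist_force": force on the tool from outside, world axes, zero at the start; "torque": the same for the moment, N m; "opening": finger opening in m; "grasp_force": force on a finger pad.
Only numpy, scipy, OpenCV 4.12 (cv2) and the standard library are available. Lean on these libraries where they do the work, as an engineer would, in place of code of your own. Each camera call takes 0.05 s, during which the arm holds its last target. There are 200 camera calls.

TASK

Get the grommet station ready for the next hole. First push its treadle all the way down, until the catch snaps over it and it stays down by itself with your hand off it, so that the die is clamped; then lift the thicker of the two steel setters out of the wooden block, carry it over the thread cone and spool without knocking anything, and hold it upright and centred just above the die's pin with a gap of about 8 mm, touching nothing, so that I can slide the cloth in between. Finish while still holding it there: do not set it down or let go.

Things in the scene. Friction and masses are not known exactly. Their poses are not given: they have to be found in the camera images.
- station: Grommet station, screwed down: grey base plate 172 x 86 x 8 mm, steel die seat in the middle, steel clamp treadle along it. Origin: on the work surface under the seat's centre; z up; -x points to the treadle's tread end and the catch (roughly towards the robot). Treadle hinge at x +60, z 25 mm, along y. The dark spring-steel catch, 20 mm wide, stands at x -77 mm, up to 46 mm high.
- treadle (a joint): Clamp treadle, a fork hinged at its far end: 0 = raised 15 degrees by its spring, 0.26 = level, at its stop. Pressing takes 3 N at first, 8 to 15 N near the bottom. Just short of the stop the catch snaps over the bar on its front edge and holds it at about 0.25 with no hand on it; let go earlier, it springs up. Down, the fork lies over the die's flange, on both sides of the pin.
- tread_pad (a point): Middle of the top of the treadle's ribbed black rubber tread (34 x 44 mm), where it is pressed, 100 mm from the hinge: 57 mm above the work surface when up, sinking to 31 mm when fully down, and moving 5 mm along the station's -x on the way. Axes of no use.
- die: Steel grommet die, loose in its round seat in the station: flange 36 mm wide and 8 mm thick, boss 15 mm wide and 8 mm high, and on that a pin 7 mm wide and 8 mm high; 24 mm high in all. Origin: centre of its underside, 14 mm above the work surface; z up.
- seat (a point): Centre of the floor of the die seat, on the station, 14 mm above the work surface; here the underside of the die rests.
- pin_tip (a point): Top of the pin in the middle of the die, 38 mm above the work surface; the setter's foot is to hover above it.
- block: Wooden tool block on the work surface, fixed, 56 x 122 x 40 mm, with two holes of 21 mm, 26 mm deep, 62 mm apart along its y axis. Origin: centre of its underside; z up.
- thick_setter: The thicker setter, to be used: steel punch 120 mm long, upright in either hole of the block; shank 14 mm in diameter from 20 to 110 mm above the foot, head 17 mm wide on the last 8 mm, foot 18 mm wide; about 0.11 kg. Origin: centre of the foot's flat underside; z up along it. In the block its foot is 14 mm, its head 134 mm above the work surface.
- thick_setter_foot (a point): Centre of the flat underside of the thicker setter's foot (same point as that setter's origin).
- slim_setter: The slimmer setter in the block's other hole, to be left alone: the same 120 mm steel punch with shank 9 mm and foot 11 mm in diameter. Origin: centre of its foot; z up.
- cone: Cream cone of thread standing between block and station, 54 mm wide at the foot and 90 mm high; leave standing. Origin: centre of its underside.
- spool: Upright wooden spool of green thread near the cone, 31 mm wide and 60 mm high; leave standing. Origin: centre of its underside.
- jar: Small jar of eyelets with a black cap behind the work, 41 mm wide, 54 mm high; leave alone. Origin: centre of its underside.
- tin: Round button tin behind the work, 71 mm wide, 41 mm high; leave alone. Origin: centre of its underside.
- white_spool: White spool of thread behind the work, 40 mm wide, 42 mm high; leave alone. Origin: centre of its underside.

How it is judged:
By the outcome, as a careful person would: the job done as asked, in the order asked, and still so for the second after the job is handed in, while the arm keeps its last pose, push and grip.
It also fails if it takes over 59 s, if anything falls off the work surface, if the arm or the gripper's body presses on something with over 40 N, if the wrist force passes 120 N, or if a joint passes its speed limit or range.

## Working session

There is one attempt and no reset: what is moved stays moved. The work goes in short steps, Python scripts to look and compute and a tool call to move; the robot and the scene stay as the last step left them, time stands still between calls to the robot, and variables do not carry over. Pictures are saved under pics/ and viewed, at most 10 in all, crops included, and the job is handed in when it is done.

Besides the shell and the picture viewer there is one more tool, called after "Emit:" in YAML: its name, and indented under it one key for each argument. send_rows: Moves the arm, as the interface text tells. Its arguments: {"type":"object","properties":{"linear":{"type":"array"},"twist":{"type":"array"},"gripper":{"type":"array"},"grip_force":{"type":"number"}},"required":["linear","twist","gripper"]}

```bash
mkdir -p pics; cat > h.py <<'E'
import numpy as np, cv2
from scipy.spatial.transform import Rotation as R
from workcell import bot, camera, get_calibration, ticket
def rot(o): return R.from_euler('xyz',o,degrees=True).as_matrix()
def cam(name,obs=None):
    c=get_calibration(name)
    if 'hand_eye' in c:
        H=np.array(c['hand_eye']); Rt=rot(obs['tcp_rot']); return c,Rt@H[:3,:3],Rt@H[:3,3]+np.array(obs['ee_pos'])
    o=np.array(c['orientation']); return c,(rot(o) if o.size==3 else o),np.array(c['origin'])
def ray(C,uv):
    c,Rw,t=C; d=np.array([(uv[0]-c['cx'])/c['fx'],(uv[1]-c['cy'])/c['fy']]); s=d.copy()
    for _ in range(20): s=d/(1+c['k1']*(s@s))
    v=Rw@np.array([s[0],s[1],1]); return t,v/np.linalg.norm(v)
def onz(C,uv,z):
    t,v=ray(C,uv); return t+v*(z-t[2])/v[2]
def proj(C,p):
    c,Rw,t=C; q=Rw.T@(np.array(p)-t); s=q[:2]/q[2]; s=s*(1+c['k1']*(s@s)); return s*[c['fx'],c['fy']]+[c['cx'],c['cy']]
def tri(rays):
    A=np.zeros((3,3));b=np.zeros(3)
    for t,v in rays: P=np.eye(3)-np.outer(v,v);A+=P;b+=P@t
    return np.linalg.solve(A,b)
def save(n,im): cv2.imwrite(f'pics/{n}.png',cv2.cvtColor(im,cv2.COLOR_RGB2BGR))
E
python3 - <<'E'
from h import *
np.set_printoptions(precision=4,suppress=True)
o=bot.get_obs();print(o)
for n in ['scene','top','wrist']:
    im=camera(n);save(n+'0',im);np.save(n+'0.npy',im);print(n,get_calibration(n))
E
```

```text
{'time': 0.0, 'q': array([63.7712,  5.0119, 10.0344, 95.0978, -0.001 , 90.0004]), 'qd': array([-0.0303,  0.0028,  0.0113, -0.0137, -0.1042, -0.0394]), 'joint_efforts': array([ -0.0014, -52.0395,  46.4798,   0.0166,  -0.0001,   0.    ]), 'ee_pos': array([0.243 , 0.4932, 0.2446]), 'tcp_rot': array([-179.9248,    0.001 ,  153.7707]), 'wrist_force': array([ 0.0362, -0.0382,  0.2101]), 'torque': array([ 0.0053, -0.016 ,  0.0098]), 'grasp_force': 0.0, 'opening': 0.08521857634192773}
scene {'fx': 477.38323621862895, 'fy': 477.38323621862895, 'cx': 281.9464030225393, 'cy': 203.34071117830948, 'k1': 0.044073640704046506, 'origin': array([-0.0502,  0.3577,  0.5364]), 'orientation': array([-122.3627,    1.2394, -126.7408])}
top {'fx': 440.46238775931937, 'fy': 440.46238775931937, 'cx': 277.18731882872663, 'cy': 206.99375474339362, 'k1': -0.09278844153041561, 'origin': array([ 0.4744, -0.0889,  0.9675]), 'orientation': array([-176.0421,   -0.1184,  -89.7337])}
wrist {'fx': 355.83424200757474, 'fy': 355.83424200757474, 'cx': 278.8594194685265, 'cy': 210.2810704627871, 'k1': -0.09224413834810298, 'hand_eye': array([[-0.0001, -0.9621, -0.2727,  0.0689],
       [ 1.    , -0.0006,  0.0017,  0.0005],
       [-0.0018, -0.2727,  0.9621, -0.1282],
       [ 0.    ,  0.    ,  0.    ,  1.    ]])}
```

View pics/top0.png

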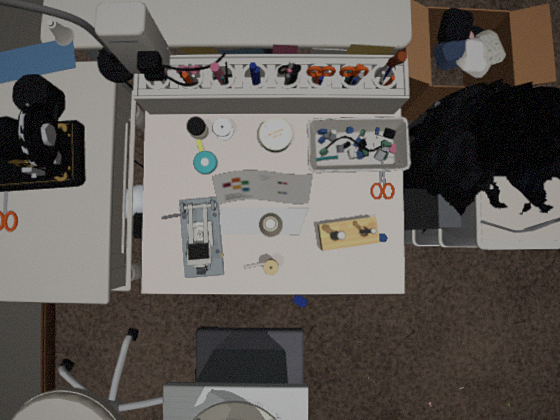

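View pics/scene0.png

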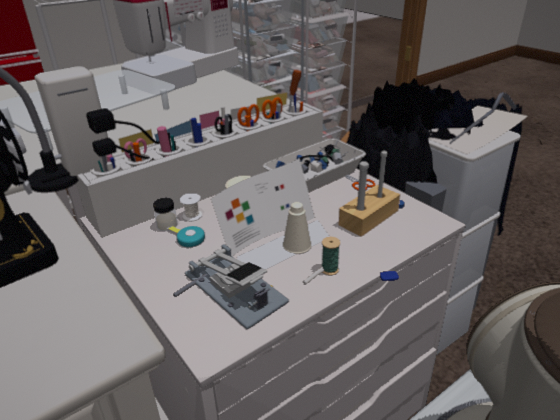

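The top view shows the station at about (200,237), the tread at (197,255), cone at (270,224), spool at (270,267), and the block at (348,232) with setters at (337,235) and (367,230). In the scene view the left setter, near (362,185), looks thicker. I'll zoom in on both.

```bash
python3 - <<'E'
from h import *
np.set_printoptions(precision=4,suppress=True)
T=np.load('top0.npy');S=np.load('scene0.npy')
a=cv2.resize(T[185:285,155:255],(400,400),interpolation=cv2.INTER_CUBIC)
b=cv2.resize(T[205:255,310:410],(400,200),interpolation=cv2.INTER_CUBIC)
c=cv2.resize(S[235:325,170:290],(400,300),interpolation=cv2.INTER_CUBIC)
d=cv2.resize(S[140:240,330:410],(240,300),interpolation=cv2.INTER_CUBIC)
m=np.zeros((600,800,3),np.uint8);m[:400,:400]=a;m[400:,:400]=b;m[:300,400:]=c;m[300:,400:640]=d
save('mos',m)
C=cam('top')
for n,uv,z in [('tread',(197,255),.055),('cone',(270,224),.09),('spool',(270,267),.06),('setL',(337,235),.134),('setR',(367,230),.134),('jar',(197,127),.054),('stn',(200,237),.008)]: print(n,onz(C,uv,z))
E
```

```text
tread [0.4372 0.0749 0.055 ]
cone [ 0.5011 -0.0763  0.09  ]
spool [ 0.4139 -0.0764  0.06  ]
setL [ 0.4795 -0.2039  0.134 ]
setR [ 0.4891 -0.2611  0.134 ]
jar [0.7066 0.0801 0.054 ]
stn [0.4745 0.0773 0.008 ]
```

View pics/mos.png

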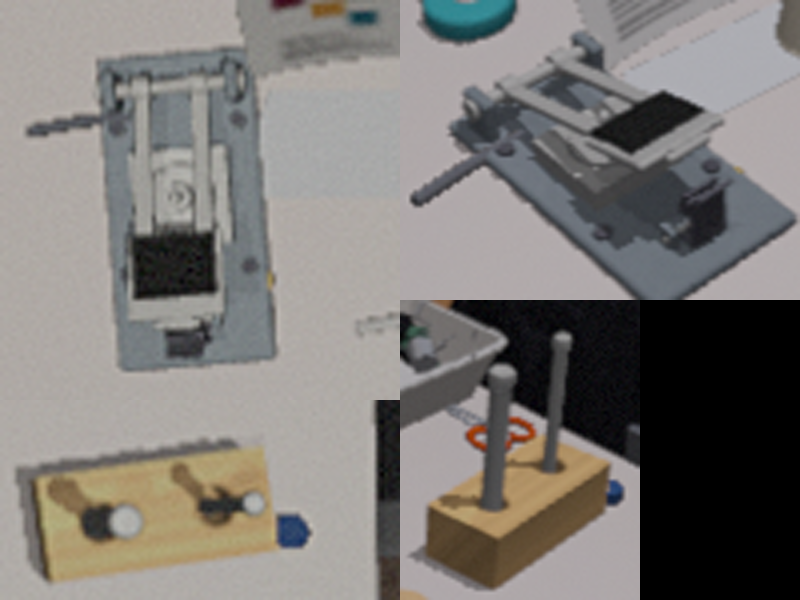

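```bash
cat >> h.py <<'E'
def plan(p,rpy,n,p0=None,r0=None):
    o=bot.get_obs(); p0=np.array(o['ee_pos'] if p0 is None else p0); R0=rot(o['tcp_rot'] if r0 is None else r0)
    w=R.from_matrix(R0.T@rot(rpy)).as_rotvec(); Rk=R0; L=[]
    for k in range(n):
        L.append((Rk.T@(np.array(p)-p0)/n).round(4).tolist()); Rk=Rk@R.from_rotvec(w/n).as_matrix()
    print('lin',L,'tw',(np.degrees(w)/10/n).round(3).tolist())
E
python3 - <<'E'
from h import *
np.set_printoptions(precision=4,suppress=True)
C=cam('top')
P=[onz(C,(155+x/4,185+y/4),.008)[:2] for x,y in [(100,62),(240,48),(275,357),(122,370)]]
P=np.array(P);print(P,P.mean(0)); d=(P[0]+P[1]-P[2]-P[3]);print('yaw',np.degrees(np.arctan2(d[1],d[0])),np.linalg.norm(d)/2)
plan([.46,.11,.245],[180,0,95],8)
E
```

```text
[[0.5541 0.1228]
 [0.5621 0.0457]
 [0.3941 0.0246]
 [0.3863 0.1079]] [0.4742 0.0752]
yaw 6.128162416107212 0.16884938743283864
lin [[-0.0455, -0.031, 0.0], [-0.0491, -0.0249, -0.0], [-0.0519, -0.0184, -0.0], [-0.0538, -0.0116, -0.0], [-0.0548, -0.0047, -0.0], [-0.055, 0.0024, -0.0], [-0.0542, 0.0094, -0.0], [-0.0526, 0.0163, -0.0]] tw [-0.001, 0.0, 0.735]
```

Emit:
send_rows:
  linear:
    - [-0.0455, -0.031, 0]
    - [-0.0491, -0.0249, 0]
    - [-0.0519, -0.0184, 0]
    - [-0.0538, -0.0116, 0]
    - [-0.0548, -0.0047, 0]
    - [-0.055, 0.0024, 0]
    - [-0.0542, 0.0094, 0]
    - [-0.0526, 0.0163, 0]
  twist:
    - [0, 0, 0.735]
    - [0, 0, 0.735]
    - [0, 0, 0.735]
    - [0, 0, 0.735]
    - [0, 0, 0.735]
    - [0, 0, 0.735]
    - [0, 0, 0.735]
    - [0, 0, 0.735]
  gripper: [0, 0, 0, 0, 0, 0, 0, 0]

```text
time: 1.15
ee_pos: [0.4606, 0.1085, 0.2452]
tcp_rot: [180.0, -0.0, 94.7]
wrist_force: [0.7, 0.9, 0.6]
opening: 0.0001
grasp_force: 0.0
```

Emit:
send_rows:
  linear:
    - [0, 0, 0]
    - [0, 0, 0]
  twist:
    - [0, 0, 0]
    - [0, 0, 0]
  gripper: [0, 0]

```text
time: 1.4
ee_pos: [0.4599, 0.1102, 0.245]
tcp_rot: [-180.0, -0.0, 95.0]
wrist_force: [0.3, 0.7, 0.8]
opening: -0.0
grasp_force: 0.0
```

```bash
python3 - <<'E'
from h import *
o=bot.get_obs();im=camera('wrist');save('w1',im);np.save('w1.npy',im);import pickle;pickle.dump(o,open('w1.pkl','wb'))
print(o['ee_pos'],o['tcp_rot'],o['q'])
E
```

```text
[0.45988752 0.11018983 0.24504931] [-1.79962204e+02 -8.72093983e-03  9.49717608e+01] [ 1.34660106e+01 -5.51203906e+00 -3.99062734e-01  9.51490692e+01
  1.42080796e-02  9.84942425e+01]
```

View pics/w1.png

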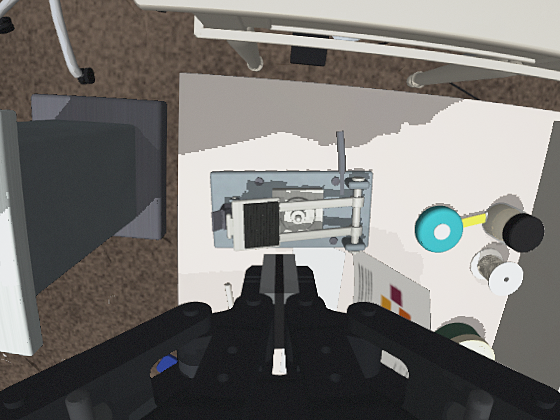

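The wrist view shows the station plate from about (211,171) to (372,248), with the black tread at (261,224) and the pin at about (298,215). The catch is near (228,215).

```bash
python3 - <<'E'
from h import *
import pickle
np.set_printoptions(precision=4,suppress=True)
im=np.load('w1.npy');o=pickle.load(open('w1.pkl','rb'));C=cam('wrist',o)
g=cv2.cvtColor(im,cv2.COLOR_RGB2GRAY)
m=np.zeros_like(g);m[190:255,238:285]=(g[190:255,238:285]<60)
n,l,s,c=cv2.connectedComponentsWithStats(m);k=1+s[1:,4].argmax();print('tread px',c[k],s[k])
print('tread',onz(C,c[k],.057))
TT=np.load('top0.npy');gt=cv2.cvtColor(TT,cv2.COLOR_RGB2GRAY);m=np.zeros_like(gt);m[240:262,185:212]=gt[240:262,185:212]<60
n,l,s,c2=cv2.connectedComponentsWithStats(m);k2=1+s[1:,4].argmax();CT=cam('top');print('top tread',c2[k2],s[k2],onz(CT,c2[k2],.057),'tri',tri([ray(C,c[k]),ray(CT,c2[k2])]))
print('pin w',onz(C,(298,215),.038),'pin top',onz(CT,(155+180/4,185+197/4),.038))
for uv in [(211,171),(373,171),(371,249),(213,249)]: print(onz(C,uv,.008)[:2])
a=cv2.resize(im[160:260,200:390],(760,400),interpolation=cv2.INTER_CUBIC);save('w1c',a)
E
```

```text
tread px [261.1539 224.0618] [ 244  202   35   46 1488]
tread [0.4469 0.0759 0.057 ]
top tread [197.93 250.69] [188 243  21  17 300] [0.4462 0.0727 0.057 ] tri [0.4464 0.0739 0.0507]
pin w [0.4818 0.0822 0.038 ] pin top [0.4802 0.0722 0.038 ]
[0.3895 0.1131]
[0.5575 0.1278]
[0.569  0.0414]
[0.3948 0.0264]
```

View pics/w1c.png

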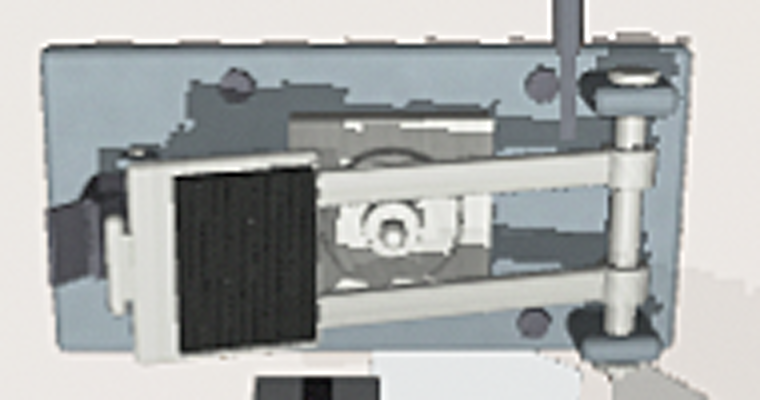

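The crop shows the pin near full-frame (298.7,218), and the tread lines up with the fork. The measurements agree: tread at about (0.4465,0.0745), pin about 35 mm further along. Next I'll press the tread.

Emit:
send_rows:
  linear:
    - [-0.0086, -0.0044, 0.04]
    - [-0.0086, -0.0044, 0.04]
    - [-0.0086, -0.0044, 0.04]
    - [-0.0086, -0.0044, 0.04]
    - [0, 0, 0.01]
    - [0, -0.001, 0.006]
    - [0, -0.001, 0.006]
    - [0, 0, 0]
  twist:
    - [0, 0, 0]
    - [0, 0, 0]
    - [0, 0, 0]
    - [0, 0, 0]
    - [0, 0, 0]
    - [0, 0, 0]
    - [0, 0, 0]
    - [0, 0, 0]
  gripper: [0, 0, 0, 0, 0, 0, 0, 0]

```text
time: 2.45
ee_pos: [0.4442, 0.0749, 0.0642]
tcp_rot: [179.9, -0.0, 95.0]
wrist_force: [-0.6, 2.5, 3.7]
opening: -0.0001
grasp_force: 1.8
```

Emit:
send_rows:
  linear:
    - [0, -0.001, 0.005]
    - [0, -0.001, 0.005]
    - [0, -0.001, 0.005]
    - [0, 0, 0.003]
    - [0, 0, 0.002]
    - [0, 0, 0]
  twist:
    - [0, 0, 0]
    - [0, 0, 0]
    - [0, 0, 0]
    - [0, 0, 0]
    - [0, 0, 0]
    - [0, 0, 0]
  gripper: [0, 0, 0, 0, 0, 0]

```text
time: 3.2
ee_pos: [0.4415, 0.0745, 0.0445]
tcp_rot: [179.9, -0.1, 95.0]
wrist_force: [-0.4, 3.8, 7.9]
opening: -0.0003
grasp_force: 4.0
```

Emit:
send_rows:
  linear:
    - [0, 0, 0.001]
    - [0, 0, 0.001]
    - [0, 0, 0.001]
    - [0, 0, 0]
  twist:
    - [0, 0, 0]
    - [0, 0, 0]
    - [0, 0, 0]
    - [0, 0, 0]
  gripper: [0, 0, 0, 0]

```text
time: 3.7
ee_pos: [0.4416, 0.0745, 0.0437]
tcp_rot: [179.8, -0.1, 95.0]
wrist_force: [-10.6, 2.2, 30.9]
opening: -0.0002
grasp_force: 15.3
```

Emit:
send_rows:
  linear:
    - [0, 0, -0.005]
    - [0, 0, -0.01]
    - [0, 0, -0.03]
    - [0, 0, -0.04]
    - [0.004, 0.018, -0.04]
    - [0.004, 0.018, -0.03]
    - [0, 0, 0]
    - [0, 0, 0]
  twist:
    - [0, 0, 0]
    - [0, 0, 0]
    - [0, 0, 0]
    - [0, 0, 0]
    - [0, 0, 0]
    - [0, 0, 0]
    - [0, 0, 0]
    - [0, 0, 0]
  gripper: [0, 0, 0, 0, 0, 0, 0, 0]

```text
time: 4.7
ee_pos: [0.4752, 0.0849, 0.1944]
tcp_rot: [-179.9, 0.0, 95.0]
wrist_force: [-0.2, 0.1, -0.4]
opening: 0.0001
grasp_force: 0.0
```

```bash
python3 - <<'E'
from h import *
import pickle
o=bot.get_obs();im=camera('wrist');np.save('w2.npy',im);pickle.dump(o,open('w2.pkl','wb'))
t=camera('top');np.save('top1.npy',t);s=camera('scene');np.save('scene1.npy',s)
C=cam('wrist',o);u,v=proj(C,[.48,.077,.03]).astype(int);print(u,v,o['ee_pos'])
u0=max(0,u-95);v0=max(0,v-60);print(u0,v0)
a=cv2.resize(im[v0:v0+100,u0:u0+200],(800,400),interpolation=cv2.INTER_CUBIC)
b=cv2.resize(s[245:315,170:290],(343,200),interpolation=cv2.INTER_CUBIC)
c=cv2.resize(t[205:255,310:410],(400,200),interpolation=cv2.INTER_CUBIC)
m=np.zeros((600,800,3),np.uint8);m[:400]=a;m[400:,:343]=b;m[400:,400:]=c;save('w2',m)
E
```

```text
283 204 [0.47524808 0.08485346 0.19438509]
188 144
```

View pics/w2.png

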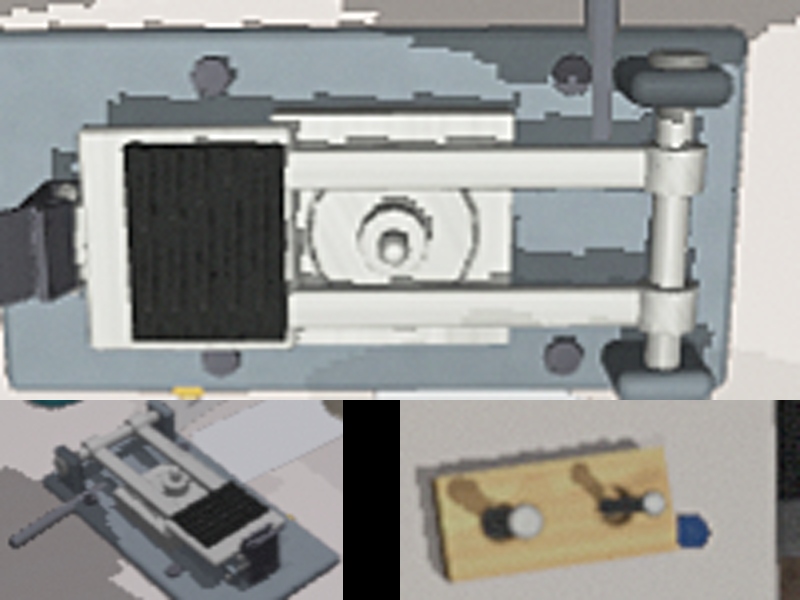

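The picture shows the treadle level and latched, with the dark catch over the bar at crop (75,240). The pin tip is at crop (399,250), i.e. wrist (287.8,206.5), and the boss is at crop (394,236). In the top view the thick setter's head is at (341.2,235.3).

```bash
python3 - <<'E'
from h import *
import pickle
np.set_printoptions(precision=4,suppress=True)
o=pickle.load(open('w2.pkl','rb'));C=cam('wrist',o);f=lambda x,y:(188+x/4,144+y/4)
print('pin',onz(C,f(399,250),.038),'boss',onz(C,f(394,236),.03),'flange u',onz(C,f(394,237),.022))
for z,a in [(.022,[(310,235),(478,235)])]: print([onz(C,f(*p),z)[:2] for p in a])
CT=cam('top');S=cam('scene');h=(341.25,235.25)
print('pin top view prev', onz(CT,(200,234.2),.038))
print('head',onz(CT,h,.134),'hole',onz(CT,(334.2,235.5),.04),'tri',tri([ray(CT,h),ray(S,(364,165))]))
print('shank scene entry',onz(S,(330+93/3,140+207/3),.04))
E=onz(CT,h,.134)
plan([E[0]-.0,E[1]-.0,.245],[180,0,95],8)
E
```

```text
pin [0.4837 0.078  0.038 ] boss [0.4828 0.0789 0.03  ] flange u [0.4831 0.0766 0.022 ]
[array([0.4648, 0.0755]), array([0.5014, 0.0786])]
pin top view prev [0.4804 0.0722 0.038 ]
head [ 0.479  -0.2119  0.134 ] hole [ 0.479  -0.2109  0.04  ] tri [ 0.4794 -0.2121  0.1302]
shank scene entry [ 0.4744 -0.2074  0.04  ]
lin [[-0.037, -0.0027, -0.0063], [-0.037, -0.0027, -0.0063], [-0.037, -0.0027, -0.0063], [-0.037, -0.0027, -0.0063], [-0.037, -0.0027, -0.0063], [-0.037, -0.0027, -0.0063], [-0.037, -0.0027, -0.0063], [-0.037, -0.0027, -0.0063]] tw [-0.001, 0.0, -0.0]
```

Emit:
send_rows:
  linear:
    - [-0.04, -0.003, -0.0063]
    - [-0.041, -0.003, -0.0063]
    - [-0.041, -0.003, -0.0063]
    - [-0.041, -0.003, -0.0063]
    - [-0.041, -0.003, -0.0063]
    - [-0.041, -0.003, -0.0063]
    - [-0.041, -0.003, -0.0063]
    - [-0.041, -0.003, -0.0063]
  twist:
    - [0, 0, 0]
    - [0, 0, 0]
    - [0, 0, 0]
    - [0, 0, 0]
    - [0, 0, 0]
    - [0, 0, 0]
    - [0, 0, 0]
    - [0, 0, 0]
  gripper: [0, 0, 0, 0, 50, 50, 50, 50]

```text
time: 5.85
ee_pos: [0.4795, -0.244, 0.2453]
tcp_rot: [-180.0, -0.0, 95.0]
wrist_force: [1.0, -0.1, -0.2]
opening: 0.0428
grasp_force: 0.0
```

Emit:
send_rows:
  linear:
    - [0, 0, 0]
    - [0, 0, 0]
    - [0, 0, 0]
  twist:
    - [0, 0, 0]
    - [0, 0, 0]
    - [0, 0, 0]
  gripper: [50, 50, 50]

```text
time: 6.22
ee_pos: [0.48, -0.2419, 0.2455]
tcp_rot: [-180.0, -0.0, 95.0]
wrist_force: [-0.1, -0.1, -0.4]
opening: 0.0426
grasp_force: 0.0
```

```bash
python3 - <<'E'
from h import *
import pickle
o=bot.get_obs();im=camera('wrist');np.save('w3.npy',im);pickle.dump(o,open('w3.pkl','wb'));save('w3',im)
C=cam('wrist',o);print(o['ee_pos'],proj(C,[.479,-.212,.134]),proj(C,[.479,-.211,.04]))
E
```

```text
[ 0.47999396 -0.24189892  0.24549276] [280.26276337 170.74117866] [279.93174624 153.23896805]
```

View pics/w3.png

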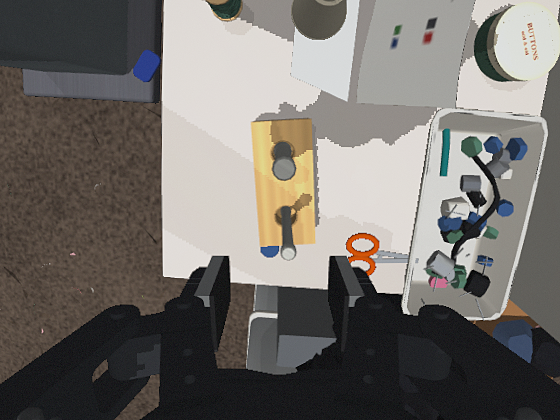

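The wrist view shows the thick setter's head at about (284,167) with its shank entering the block at about (283,148). The slim setter's head is at (289,253).

```bash
python3 - <<'E'
from h import *
import pickle
np.set_printoptions(precision=4,suppress=True)
im=np.load('w3.npy');o=pickle.load(open('w3.pkl','rb'));C=cam('wrist',o)
g=cv2.cvtColor(im,cv2.COLOR_RGB2GRAY)
h=cv2.HoughCircles(cv2.GaussianBlur(g[140:190,255:315],(0,0),1),cv2.HOUGH_GRADIENT,1,20,param1=80,param2=8,minRadius=8,maxRadius=16);print(h)
print(onz(C,(284,167),.134),onz(C,(283,149),.04),'slim',onz(C,(289,253),.134))
if h is not None: print(onz(C,h[0,0,:2]+[255,140],.134),'r mm',h[0,0,2]*(.3735-.134)/356)
print('block',[onz(C,p,.04)[:2] for p in [(252,121),(310,118),(316,243),(260,248)]])
print('tri head',tri([ray(C,(284,167)),ray(cam('top'),(341.25,235.25))]))
E
```

```text
[[[28.5 27.5  9. ]]]
[ 0.4813 -0.2092  0.134 ] [ 0.4815 -0.2068  0.04  ] slim [ 0.4906 -0.2713  0.134 ]
[ 0.481  -0.2096  0.134 ] r mm 0.0060547753
block [array([ 0.4509, -0.1838]), array([ 0.5035, -0.1765]), array([ 0.5229, -0.2969]), array([ 0.4674, -0.3072])]
tri head [ 0.479  -0.2001  0.2041]
```

Emit:
send_rows:
  linear:
    - [0.016, 0.0017, 0]
    - [0.0158, 0.0016, 0]
    - [0, 0, 0.04]
    - [0, 0, 0.04]
    - [0, 0, 0.04]
    - [0, 0, 0.0335]
    - [0, 0, 0]
    - [0, 0, 0]
  twist:
    - [0, 0, 0]
    - [0, 0, 0]
    - [0, 0, 0]
    - [0, 0, 0]
    - [0, 0, 0]
    - [0, 0, 0]
    - [0, 0, 0]
    - [0, 0, 0]
  gripper: [50, 50, 50, 50, 50, 50, 50, 50]

```text
time: 7.28
ee_pos: [0.4813, -0.2104, 0.0938]
tcp_rot: [179.9, 0.0, 95.0]
wrist_force: [0.6, -0.2, -0.3]
opening: 0.0427
grasp_force: 0.0
```

Emit:
send_rows:
  linear:
    - [0, 0, 0]
    - [0, 0, 0]
    - [0, 0, 0]
    - [0, 0, 0]
    - [0, 0, 0]
    - [0, 0, 0]
  twist:
    - [0, 0, 0]
    - [0, 0, 0]
    - [0, 0, 0]
    - [0, 0, 0]
    - [0, 0, 0]
    - [0, 0, 0]
  gripper: [40, 30, 20, 10, 5, 5]
  grip_force: 40

```text
time: 8.02
ee_pos: [0.4808, -0.211, 0.0927]
tcp_rot: [180.0, 0.0, 95.0]
wrist_force: [-0.9, 1.0, 6.8]
opening: 0.0131
grasp_force: 38.9
```

Emit:
send_rows:
  linear:
    - [0, 0, -0.008]
    - [0, 0, -0.014]
    - [0, 0, -0.018]
    - [0, 0, -0.02]
    - [0, 0, -0.025]
    - [0, 0, -0.025]
    - [0, 0, -0.02]
    - [0, 0, 0]
  twist:
    - [0, 0, 0]
    - [0, 0, 0]
    - [0, 0, 0]
    - [0, 0, 0]
    - [0, 0, 0]
    - [0, 0, 0]
    - [0, 0, 0]
    - [0, 0, 0]
  gripper: [5, 5, 5, 5, 5, 5, 5, 5]
  grip_force: 60

```text
time: 9.02
ee_pos: [0.4813, -0.2111, 0.2245]
tcp_rot: [179.8, 0.1, 95.0]
wrist_force: [0.1, 0.7, -1.6]
opening: 0.0124
grasp_force: 58.5
```

```bash
python3 - <<'E'
from h import *
o=bot.get_obs();print(o['ee_pos'],o['tcp_rot'],o['wrist_force'],o['opening'])
im=camera('wrist');s=camera('scene');np.save('w4.npy',im);np.save('s4.npy',s)
p=np.array(o['ee_pos'])+[0,0,-.0787];u,v=proj(cam('scene'),p).astype(int);uw,vw=proj(cam('wrist',o),p);print(u,v,uw,vw)
a=cv2.resize(s[v-70:v+40,u-45:u+45],(450,550),interpolation=cv2.INTER_CUBIC)
b=cv2.resize(im[140:300,220:340],(345,460))
m=np.zeros((600,800,3),np.uint8);m[:550,:450]=a;m[:460,455:]=b;save('m4',m);print(u-45,v-70)
E
```

```text
[ 0.48133833 -0.21111421  0.22454454] [1.79822033e+02 9.45417211e-02 9.49715757e+01] [ 0.09348035  0.66670901 -1.56141301] 0.012375887079333603
363 157 277.34699413168596 227.6329563027191
318 87
```

View pics/m4.png

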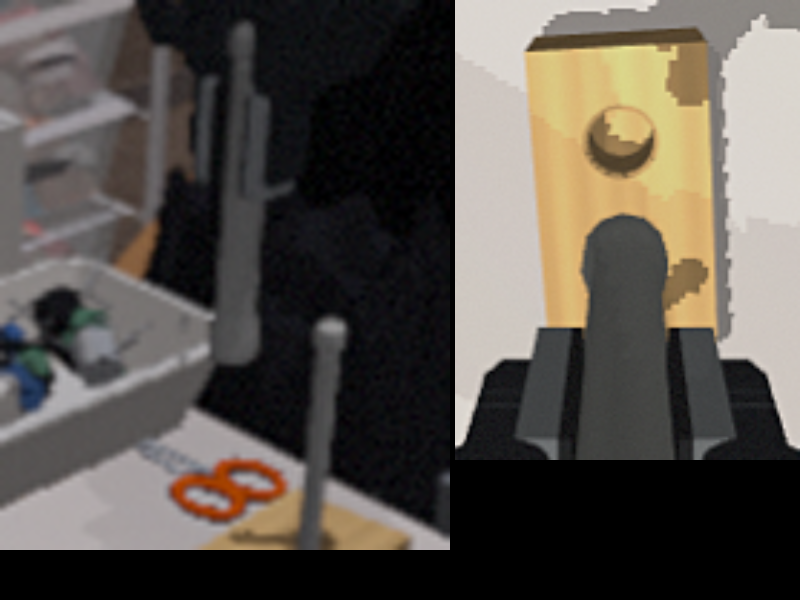

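The setter is held and looks upright. The foot in the wrist view is near (278,230), and I predicted (277,228). Its foot is at z of about 0.146 m, well above the cone, so I'll carry it over now.

Emit:
send_rows:
  linear:
    - [0.02, 0.002, 0]
    - [0.04, 0.0037, 0]
    - [0.04, 0.0037, 0]
    - [0.045, 0.0042, 0]
    - [0.045, 0.0042, 0]
    - [0.04, 0.0037, 0]
    - [0.04, 0.0037, 0]
    - [0.0178, 0.0017, 0]
  twist:
    - [0, 0, 0]
    - [0, 0, 0]
    - [0, 0, 0]
    - [0, 0, 0]
    - [0, 0, 0]
    - [0, 0, 0]
    - [0, 0, 0]
    - [0, 0, 0]
  gripper: [5, 5, 5, 5, 5, 5, 5, 5]

```text
time: 10.12
ee_pos: [0.4816, 0.0806, 0.2215]
tcp_rot: [-179.9, -0.0, 95.1]
wrist_force: [-0.3, 0.0, -1.1]
opening: 0.0124
grasp_force: 58.5
```

Emit:
send_rows:
  linear:
    - [0, 0, 0]
    - [0, 0, 0.02]
    - [0, 0, 0.025]
    - [0, 0, 0.02]
    - [0, 0, 0.008]
    - [0, 0, 0]
    - [0, 0, 0]
  twist:
    - [0, 0, 0]
    - [0, 0, 0]
    - [0, 0, 0]
    - [0, 0, 0]
    - [0, 0, 0]
    - [0, 0, 0]
    - [0, 0, 0]
  gripper: [5, 5, 5, 5, 5, 5, 5]

```text
time: 11.0
ee_pos: [0.4829, 0.078, 0.1501]
tcp_rot: [179.9, -0.0, 95.0]
wrist_force: [-0.4, -0.8, -1.6]
opening: 0.0125
grasp_force: 58.5
```

```bash
cat > look.py <<'E'
from h import *
import sys
np.set_printoptions(precision=2,suppress=True)
n=sys.argv[1];o=bot.get_obs();print(o['ee_pos']*1000,o['tcp_rot'],o['wrist_force'],o['opening'])
im=camera('wrist');s=camera('scene');np.save(f'w{n}.npy',im);np.save(f's{n}.npy',s)
p=np.array(o['ee_pos'])+[0,0,-.0787];CS=cam('scene');CW=cam('wrist',o);pin=np.array([.483,.078,.038])
u,v=proj(CS,p).astype(int);uw,vw=proj(CW,p).astype(int)
print('scene foot',proj(CS,p),'head',proj(CS,p+[0,0,.12]),'pin',proj(CS,pin),'wrist foot',proj(CW,p),'pin',proj(CW,pin))
x0,y0=u-28,v-75;a=cv2.resize(s[y0:y0+100,x0:x0+60],(360,600),interpolation=cv2.INTER_CUBIC)
x1,y1=uw-36,vw-60;b=cv2.resize(im[y1:y1+100,x1:x1+72],(432,600),interpolation=cv2.INTER_CUBIC)
m=np.zeros((600,800,3),np.uint8);m[:,:360]=a;m[:,364:796]=b;save('m'+n,m);print('scene crop',x0,y0,'x6; wrist crop',x1,y1,'x6 at 364')
E
python3 look.py 5
```

```text
[482.88  78.03 150.1 ] [179.93  -0.    94.95] [-0.41 -0.82 -1.61] 0.012519544066840147
scene foot [228.1  251.77] head [221.29 185.9 ] pin [229.76 268.13] wrist foot [277.59 227.84] pin [277.83 212.75]
scene crop 200 176 x6; wrist crop 241 167 x6 at 364
```

View pics/m5.png

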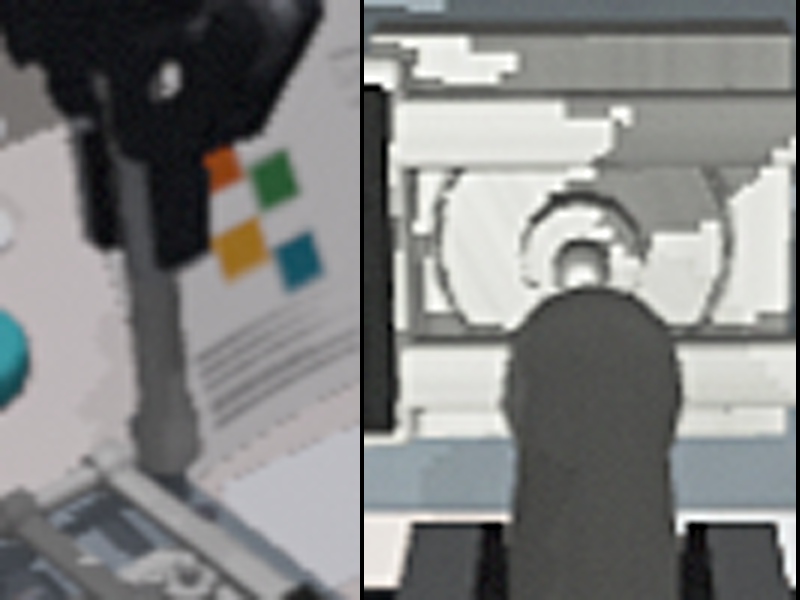

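The setter hangs upright over the die. In the wrist view the foot's bottom disc is centred near (279.2,229), the boss is centred on u ≈ 277.6, and the foot hides part of the pin.

```bash
python3 - <<'E'
from h import *
np.set_printoptions(precision=2,suppress=True)
o=dict(ee_pos=[.48288,.07803,.1501],tcp_rot=[179.93,0,94.95]);C=cam('wrist',o)
f=lambda x,y:(241+(x-364)/6,167+y/6)
F0=np.array([.48288,.07803,.0714])
# foot rim extremes predicted if centred on F0, vs seen
a=np.linspace(0,2*np.pi,720);rim=np.array([proj(C,F0+.009*np.array([np.cos(t),np.sin(t),0])) for t in a])
print('pred rim u',rim[:,0].min(),rim[:,0].max(),'vmin',rim[:,1].min(),'seen',f(505,0)[0],f(682,0)[0],f(0,288)[1])
for nm,z,r,seen in [('boss',.030,.0075,(f(522,0)[0],f(645,0)[0],f(0,192)[1])),('flange',.022,.018,(f(437,0)[0],f(733,0)[0],0)),('pin',.038,.0035,(f(556,0)[0],f(611,0)[0],f(0,238)[1]))]:
    q=np.array([proj(C,np.array([.483,.078,z])+r*np.array([np.cos(t),np.sin(t),0])) for t in a])
    print(nm,'pred',q[:,0].min(),q[:,0].max(),q[:,1].min(),'seen',seen)
e=proj(C,[.484,.078,.038])-proj(C,[.483,.078,.038]);g=proj(C,[.483,.079,.038])-proj(C,[.483,.078,.038]);print('px/mm',e,g)
# scene: shank centreline by edges
s=np.load('s5.npy');S=cam('scene')
for z in (.08,.1,.12): print('scene shank pred',z,proj(S,[.48288,.07803,z]))
gr=cv2.cvtColor(s,cv2.COLOR_RGB2GRAY)
for v in (225,230,235,240,248): print(v,gr[v,215:240])
E
```

```text
pred rim u 262.90253638144634 292.276838746881 vmin 213.73626438865506 seen 264.5 294.0 215.0
boss pred 267.4866708019544 288.1866750850525 199.62929793622268 seen (267.3333333333333, 287.8333333333333, 199.0)
flange pred 253.72932657457233 301.95836985931203 183.08167990131926 seen (253.16666666666666, 302.5, 0)
pin pred 272.84868208263475 282.806394785438 207.9429065562595 seen (273.0, 282.1666666666667, 206.66666666666666)
px/mm [1.42 0.12] [ 0.12 -1.36]
scene shank pred 0.08 [227.66 247.43]
scene shank pred 0.1 [226.6  237.11]
scene shank pred 0.12 [225.5  226.49]
225 [184 183 184 184 171 160 127  84  79  81  80  78  77  71  75 140 164 164
 165 165 163 164 164 165 165]
230 [184 178 174 174 174 172 135  83  77  78  82  79  77  71  76 135 163 164
 165 164 164 165 164 163 159]
235 [185 184 179 175 175 175 162 119  81  81  83  81  77  74  71  86 140 146
 126 126 140 143 138 133 136]
240 [183 178 174 174 175 175 176 145  96  80  83  84  84  90  92  95 139 163
 157 138 132 144 150 146 134]
248 [180 176 172 173 175 175 136  84  79  85  83  85  92  99  99  99  97 100
 141 161 163 163 165 163 164]
```

Emit:
send_rows:
  linear:
    - [0.0007, -0.0005, 0.006]
    - [0.0007, -0.0004, 0.007]
    - [0, 0, 0.006]
    - [0, 0, 0.005]
    - [0, 0, 0]
    - [0, 0, 0]
  twist:
    - [0, 0, 0]
    - [0, 0, 0]
    - [0, 0, 0]
    - [0, 0, 0]
    - [0, 0, 0]
    - [0, 0, 0]
  gripper: [5, 5, 5, 5, 5, 5]

```text
time: 11.85
ee_pos: [0.4816, 0.0795, 0.1253]
tcp_rot: [180.0, -0.0, 95.0]
wrist_force: [-0.6, 0.0, -2.3]
opening: 0.0122
grasp_force: 58.5
```

```bash
python3 look.py 6; python3 - <<'E'
from h import *
np.set_printoptions(precision=2,suppress=True)
s=np.load('s6.npy');S=cam('scene');p=bot.get_obs()['ee_pos']-np.array([0,0,.0787]);a=np.linspace(0,6.283,720)
def rim(c,r): return np.array([proj(S,c+r*np.array([np.cos(t),np.sin(t),0])) for t in a])
for n,c,r in [('foot',p,.009),('foot+1mm',p+[0,0,.001],.009),('pin',np.array([.483,.0785,.038]),.0035),('boss',np.array([.483,.0785,.03]),.0075)]:
    q=rim(c,r);print(n,'u',q[:,0].min(),q[:,0].max(),'v',q[:,1].min(),q[:,1].max())
x0,y0=200,250;m=cv2.resize(s[y0:y0+45,x0:x0+60],(800,600),interpolation=cv2.INTER_CUBIC);save('m6b',m)
E
```

```text
[481.56  79.52 125.32] [179.99  -0.    94.97] [-0.62  0.05 -2.34] 0.012242228514001412
scene foot [228.99 264.8 ] head [222.39 201.2 ] pin [229.76 268.13] wrist foot [277.73 227.83] pin [279.81 225.96]
scene crop 200 189 x6; wrist crop 241 167 x6 at 364
foot u 223.2876479341694 234.5996419658876 v 261.12670072133915 268.39451024921357
foot+1mm u 223.23352247072364 234.55342850025968 v 260.6426148440499 267.90558266418
pin u 227.31328137325465 231.67705418385614 v 266.84369159148514 269.6751123094893
boss u 225.23462568867214 234.53437231087452 v 269.0490141229836 275.14739154607287
```

View pics/m6b.png

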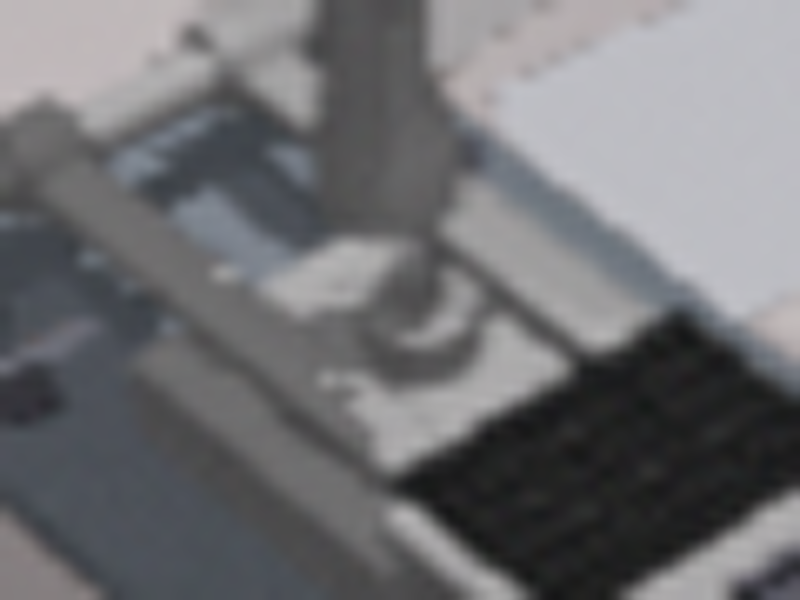

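The scene crop shows a small clear gap above the pin, with the foot at about (228.8,264) and the boss at about u 232. That hints at a lateral offset, so I'll check it numerically.

```bash
python3 - <<'E'
from h import *
np.set_printoptions(linewidth=220)
g=lambda n:cv2.cvtColor(np.load(n),cv2.COLOR_RGB2GRAY)
a=g('scene1.npy');b=g('s6.npy')
print('scene1 u216..244');
for v in range(258,284): print(v,a[v,216:244])
print('s6')
for v in range(258,282): print(v,b[v,216:244])
w=g('w6.npy');print('w6 u 244..316 step2')
for v in range(186,246,4): print(v,w[v,244:316:2])
E
```

```text
scene1 u216..244
258 [ 93  87  72  71  93 133 162 169 169 170 166 148 115  77  61  80 111 122 136 159 170 181 188 188 187 188 187 188]
259 [ 72  71  69  67  69  83 122 154 167 169 169 168 162 130  90  93 110 116 118 124 145 173 187 187 188 187 187 187]
260 [ 69  66  68  68  72  74  84 112 148 164 170 169 165 157 141 120  99  87  83  92 112 144 172 186 189 188 188 187]
261 [ 67  69  68  74  99 116 111  95 102 139 162 169 168 163 159 145 116  90  78  79 102 118 136 168 185 187 188 187]
262 [ 69  70  69  68  75 104 118 107  94  95 128 157 168 169 163 157 151 127 100  87 104 116 119 129 164 186 189 188]
263 [ 74  74  80  75  74  75 103 117 117 104  94 114 149 165 167 164 158 156 149 135 125 121 117 116 125 162 182 186]
264 [104  83  78  78  78  73  76 104 117 117 101  91 106 144 164 167 162 158 160 156 151 135 120 115 115 121 137 169]
265 [127 105  84  77  78  78  78  79 102 118 118 106  93  96 131 158 166 168 166 166 162 152 135 124 119 116 117 128]
266 [129 126 105  83  79  80  78  76  78 103 120 119 112  92  86 118 152 166 168 168 166 164 155 144 131 117 116 117]
267 [129 129 127 104 
[... 6389 characters left out ...]
 74  79  79  80  80  80  79  80  82  80  81  82  80  64 224 215 214 211 213 147 220 226 225 227 232]
230 [ 96 210 113 200 240 187 214 226 227 224 136  89  75  75  79  80  81  80  81  79  83  81  81  78  75 197 216 215 221 143 200 224 227 225 209 231]
234 [ 93 211 118 125 146 148 143 111 124 130  92  91  75  77  79  79  78  79  80  78  81  80  79  75  77 110 113 133 101 128 118 113 128 142 131 136]
238 [ 36 175 176 176 176 180 179 180 181 182 170  82  75  79  78  80  79  82  79  78  83  79  79  76  69 181 177 178 177 178 178 179 178 177 181 182]
242 [ 34 220 229 228 228 228 221 216 217 216 228 157  65  80  77  78  77  77  81  82  81  80  80  72 205 218 217 217 216 217 216 215 216 215 214 215]
```

```bash
python3 - <<'E'
from h import *
np.set_printoptions(precision=3,suppress=True)
S=cam('scene');o=bot.get_obs();p=o['ee_pos']-np.array([0,0,.0787]);print(p)
q0=proj(S,[p[0],p[1],.034]);print('axis at z.034',q0,'per mm x',proj(S,[p[0]+.001,p[1],.034])-q0,'per mm y',proj(S,[p[0],p[1]+.001,.034])-q0,'per mm z',proj(S,[p[0],p[1],.035])-q0)
for v in (250,252,254,256,258):
    z=np.interp(-v,[-proj(S,[p[0],p[1],zz])[1] for zz in (.04,.06,.08,.1)],[.04,.06,.08,.1]);print(v,'pred axis u',proj(S,[p[0],p[1],z])[0],'z',z)
b=cv2.cvtColor(np.load('s6.npy'),cv2.COLOR_RGB2GRAY).astype(int)
for v in (246,248,250,252,254,256,258): print(v,b[v,218:240])
E
```

```text
[0.482 0.08  0.047]
axis at z.034 [229.582 270.867] per mm x [-0.324 -0.319] per mm y [-0.532  0.253] per mm z [-0.049 -0.478]
250 pred axis u 227.43095832131078 z 0.0763732688059269
252 pred axis u 227.6390388096946 z 0.07238992496598977
254 pred axis u 227.8458688124913 z 0.06840658112605265
256 pred axis u 228.05146049947976 z 0.06442323728611551
258 pred axis u 228.25582587478831 z 0.06043989344617839
246 [175 175 165 123  87  81  80  82  81  81  79  72  72 112 152 164 163 152
 130 130 150 162]
248 [173 175 174 136  86  77  79  84  83  80  77  77  82 102 148 164 165 162
 162 164 165 165]
250 [159 162 163 161 160 125  83  83  86  83  79  79  84  92 145 164 165 165
 164 163 164 164]
252 [165 159 152 141 125  92  77  82  86  85  83  91  92  95 144 164 164 164
 164 152 163 176]
254 [137 142 146 154 132  92  79  81  83  84  83  89  91  95 141 159 157 167
 176 177 176 174]
256 [110 145 159 162 161 137  97  84  83  84  84  91  92  89  97 148 175 177
 174 182 190 189]
258 [ 73  70  90 126 151 128  90  81  83  84  83  91  93  94  91  96 128 162
 172 184 190 190]
```

The two views agree once I account for the boss's visible side wall: its outer arc in the wrist view is at the base height. The foot has to move about 2.8 mm in -y.

Emit:
send_rows:
  linear:
    - [-0.0014, -0.0001, 0]
    - [-0.0014, -0.0001, 0]
    - [0, 0, 0.0005]
    - [0, 0, 0]
    - [0, 0, 0]
  twist:
    - [0, 0, 0]
    - [0, 0, 0]
    - [0, 0, 0]
    - [0, 0, 0]
    - [0, 0, 0]
  gripper: [5, 5, 5, 5, 5]

```text
time: 12.58
ee_pos: [0.4815, 0.0767, 0.1247]
tcp_rot: [-180.0, -0.0, 95.0]
wrist_force: [-0.9, 0.5, -0.9]
opening: 0.0122
grasp_force: 58.5
```

```bash
python3 look.py 7; python3 - <<'E'
from h import *
np.set_printoptions(linewidth=220)
g=lambda n:cv2.cvtColor(np.load(n),cv2.COLOR_RGB2GRAY)
b=g('s7.npy')
for v in range(254,275): print(v,b[v,216:244])
w=g('w7.npy');print('w7 u 250..310 ')
for v in (202,206,208,210,212,214,216,218,222,226,230): print(v,w[v,250:310])
E
```

```text
[481.52  76.73 124.69] [-180.     -0.     94.97] [-0.94  0.48 -0.92] 0.012240813599103973
scene foot [230.53 264.42] head [224.09 200.94] pin [229.76 268.13] wrist foot [277.75 227.84] pin [280.28 222.11]
scene crop 202 189 x6; wrist crop 241 167 x6 at 364
254 [135 140 144 146 146 153 133  92  64  66  77  84  85  86  83  88  91  90 129 165 177 177 177 174 173 167 176 187]
255 [114 109 138 156 160 162 160 143 112  82  76  82  86  83  83  89  91  89 116 163 178 179 178 166 177 187 190 190]
256 [ 90  85 119 145 159 161 162 162 155 118  80  82  84  85  84  91  94  87  95 150 172 184 189 189 188 190 190 189]
257 [ 78  76  80 103 136 156 162 161 149 111  80  81  83  83  84  91  94  91  91 122 147 177 189 190 189 190 190 189]
258 [ 96  90  72  73  93 127 153 162 150 110  80  84  85  84  83  92  96  93  94 121 160 185 190 191 190 189 190 190]
259 [ 74  71  70  68  72  84 117 147 137 100  82  83  86  86  85  92  96  96  95  99 140 175 189 190 190 189 190 190]
260 [ 70  68  68  70  75  78  86 106 112  94  83  84  85  86  88  93  99  99  98  97 114 147 176 189 191 190 190 190]
261 [ 70  68  69 
[... 3666 characters left out ...]
 223 221 223 227 228 237 174  74  75  81  79  81  83  84  83  83  84  84  84  84  84  84  85  82  85  84  85  87  86  86  84  75  84 198 224 217 217 215 216 215 213 219 222 223 222
 159 157 186 222 229 227]
226 [204 239 240 227 194 149 200 227 227 226 226 224 222 229 214 135  84  78  76  82  78  77  82  82  79  75  81  80  81  81  83  82  81  83  79  83  83  79  78  83  79  78  61 182 221 217 215 214 214 214 223 232 149 150
 194 221 225 224 227 227]
230 [122 136 146 142 144 145 139 124 111 192 229 229 232 211 137  86  81  74  77  73  79  78  78  80  78  78  78  78  81  80  80  81  81  81  82  81  79  80  79  79  78  79  78  91 189 213 211 209 212 212 143  95 108 115
 113 109 123 131 134 134]
```

The foot axis now agrees with the pin within about 0.4 mm in both views, the gap is about 8 mm, and the treadle still looks latched in the same scene frames. Handing in.

```bash
python3 -c "
from h import *
o=bot.get_obs();print(o['ee_pos'],o['wrist_force'],o['opening'],o['grasp_force']);print(ticket.job_done())"
```

```text
[0.48153049 0.07674666 0.12468276] [-0.00285279 -0.00583344 -0.22112961] 0.012395080562622039 58.500035405159
the job is handed in; nothing more can be done
None
```

The treadle is latched down, and the thick setter is held upright about 8 mm above the die's pin, centred to within about 0.4 mm by my camera measurements; the job is handed in, but no verdict came back.

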